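# Glaze the open side of a lantern and shut its roof

## Robot

A 6-joint arm with a two-finger parallel gripper is mounted at the origin on the work surface. World frame = base frame: x ahead of the robot, y to its left, z up, the work surface at z = 0. Lengths are in m, angles in rad, forces in N, time in s.
With the tool pointing down it reaches from about 0.35 to 0.775 m from the base axis. Payload 7.3 kg.
Tool frame: the origin (TCP) lies on the mounting face of the last link; the fingertips stand 178 mm ahead of it and the grasp point (between the pads) lies 159 mm ahead of it; z points along the fingers, y is the line along which they close (so a half turn about z gives the same grasp; the last joint's range is limited). The gripper opens to 92 mm and grips with 3 to 60 N. Pads are 19 mm wide; open, the fingers measure 130 mm over their backs; the gripper's body (75 mm by 190 mm) begins 47 mm behind the grasp point.
Start: joints at [-1.279, 0.342, 1.524, -0, 1.275, -0.146], TCP at [0.223, -0.475, 0.405] pointing down, gripper open.
Joint ranges: [-2.53, 2.53], [-0.77, 2.02], [0.04, 2.7], [-1, 4.14], [0.28, 2.66], [-3.11, 3.11]. Speed limits (rad/s): [2.57, 2.57, 3.14, 3.14, 3.14, 3.14].

## Interface

Orientations are given as a unit quaternion [x, y, z, w].
In Python, from workcell import sense, capture, camera_model, finish_job gives the robot as it stands.
- The arm moves only by the shell command python3 -m inch 'ROWS' [OPENING]. ROWS is a JSON object of lists of equal length, an entry for each row: "dp": the shift along the world's x, y, z normalised to -1 to 1, where 1 is 0.1 m, a list of three; "rot": the turn, a rotation vector about the world's x, y, z normalised to -1 to 1, where 1 is 180 degrees, a list of three. In form: {"dp": [[dx, dy, dz], ...], "rot": [[rx, ry, rz], ...]}. A call has 1 to 5 rows; each row shifts and turns the commanded pose from where the row before left it; what a row does not reach is not made up. A row lasts 1/8 s, in which the tool goes at most 62.5 mm and 10.7 degrees, less where a joint would pass 70% of its speed; a pose out of reach is approached as far as the arm can. A call with a number of a shift or a turn outside -1 to 1 is refused whole. A call with a gripper value outside its range is refused whole. OPENING is the opening, from 0 (shut) to 1 (fully open), set as the call begins (- or left out, the last holds). The fingers move at their own pace and stop on an object; the grip force is fixed at half the most. Time passes only in rows, so rows that do not move let the fingers close. It gives the time, the measured TCP pose, the force, the opening and the grip force at its end, in the units of the state.
- sense(): the state, without advancing time (a new reading comes with each control period).
- capture(name): name is "scene" or "top" or "wrist"; returns (picture, depth): 384x512x3 uint8, blue, green, red; 384x512 float32, m along the optical axis (not along the pixel's ray), 0 where there is no reading.
- camera_model(name): a dict with "K" (3x3 intrinsics, pixels), "cam_to_world" (4x4, takes a point from camera to world coordinates); the wrist camera has in their place "mount" (4x4, takes a point from camera to tool coordinates, whose origin is the TCP and whose axes are the flange's). Camera axes: x right, y up, looking along -z (the intrinsics and any distortion apply to the point x, -y, -z); pixel columns grow to the right and rows downward; lengths in m; the calibration is good to about 2 mm. The wrist camera is an equidistant fisheye: a pixel r from the principal point sees the ray r / f radians off the axis. A picture is of the moment at which its call begins: read the wrist's pose just before it. camera_model takes no time and is no camera call.
- finish_job(): hands the job in; it is judged then, once.
The state is a dict: "time_s": time; "joint_pos": joint angles; "dq": joint speeds; "effort": joint torques, N m; "ee_pos": TCP position; "orientation": TCP orientation; "force": force on the tool from outside, world axes, zero at the start; "torque": the same for the moment, N m; "grip_width": opening from 0.0 (shut) to 1.0 (fully open); "grip_force": force on a finger pad.
Only numpy, scipy, OpenCV 4.12 (cv2) and the standard library are available. Lean on these libraries where they do the work, as an engineer would, in place of code of your own. Each camera call takes 0.05 s, during which the arm holds its last target. There are 200 camera calls.

## Task

One side of this lantern has no glass. Take the amber pane, the one that matches the other three sides, out of the rack and slide it down through the slot in the lantern's top rail until it is fully home on the sill, then swing the hinged roof over and shut it completely. It is glass, so feel it in and press it home without striking or forcing it, and leave the other two panes and everything else on the bench undisturbed.

Things in the scene. Friction and masses are not known exactly. Their poses are not given: they have to be found in the camera images.
- pane_amber: the amber glass pane to fit: slab 8 mm thick (its x), 104 wide (y), 122 high (z), 0.15 to 0.31 kg, edges barely rounded. Origin: middle of its bottom edge, z up the pane. It starts in any one of the rack's seats, leaning 0.35 rad from upright so that its z leans to the rack's -x, the lantern's side. Its upper 40 mm are clear: pinch it across its thickness at the top and draw it out along its slope
- pane_amber_top (a point): the middle of the amber pane's top edge, 122 mm above its origin, same axes
- pane_green: the green pane, same size, in another seat of the rack; leave it there
- pane_clear: the pale clear pane, same size, in the third seat; leave it there
- rack: fixed pine rack, base 225 x 140 mm, three tilted seats in a row 68 mm apart along its x, the middle one at its origin (centre of its underside). Each seat: a floor whose middle is 30 mm above the table, a 14 mm lip on the +x side, and on the -x side two dowels 76 mm apart in y, 81 mm tall up the slope, against which the pane leans
- lantern: fixed square post lantern in dark metal, three sides glazed in amber, bulb inside; foot 176 mm square, body 142 mm square, rails' top 150 mm above the table. Origin: centre of its underside, z up; its open side faces its own -x (towards the robot) and its roof is hinged along its +y side
- slot_mouth (a point): middle of the slot's mouth in the brass top rail over the open side, 150 mm above the table; axes as the lantern's. The slot is 9.8 mm wide (x) and 106.5 long (y), edges square, not flared; below it a channel on each upright guides the pane's sides 120 mm down to the sill. The rail is 5 mm wide outside the slot and 10 mm inside, so fingers cannot follow the pane below it
- sill (a point): middle of the sill, 30 mm above the table, where the pane's bottom edge rests; axes as the lantern's. Home: pane's origin here, upright, its x along the lantern's x (either way), its top 2 mm above the rail. Two spring clips 65 mm below the mouth grip the pane: from there down it does not slide by its own weight and needs up to 10 N of push; it stops hard on the sill
- roof (a joint): angle of the lantern's roof, rad: 0 shut, 1.9 fully open; starts at 1.45 to 1.75, about upright. Stiff hinge (0.5 N m): it stays where it is left. A 6 mm plate, 164 mm along the hinge x 156, with a sloping hipped top, 45 mm high, starting 10 mm in from the edges, and a finial, on its outside. Shut, its underside is 4 mm above the rails; a pane standing prouder than that blocks it
- roof_hinge (a point): point on the roof's hinge line, in the middle of its length, 154 mm above the table, 78 mm to the lantern's +y side. The line runs along the lantern's x. The point turns with the roof: its -y points from the hinge to the free edge, its z out of the roof's outside
- roof_tab (a point): middle of the outer face of the brass thumb tab on the roof's free edge, 162 mm from the hinge line. The tab is 30 mm long along the edge, 8 mm thick and stands out 14 mm past the roof plate. Axes as roof_hinge
- lamp_column: turned wooden lamp column, 72 mm wide, 162 mm tall, loose on the bench; leave alone
- reel: black cable reel lying flat, 90 mm wide, 55 mm high, loose; leave alone
- screwdriver: screwdriver lying on the bench, loose; leave alone
- brass_cup: small brass lamp cup, 56 mm wide, 30 mm high, loose; leave alone
- bulb_carton: cardboard bulb carton 65 x 65 x 115 mm, loose; leave alone
- gallery: flat steel shade ring, 80 mm wide, 12 mm high, loose; leave alone
Things that resemble listed ones, but are neither listed nor needed, are in the scene too. What is shaped like the pane_amber but red is not meant.

How it is judged:
By the outcome, as a careful person would: the job done as asked, in the order asked, and still so for the second after the job is handed in, with the robot touching nothing.
It also fails if it takes over 72 s, if anything falls off the work surface, if the arm or the gripper's body presses on something with over 40 N, if the wrist force passes 120 N, or if a joint passes its speed limit or range.

## Working session

There is one attempt and no reset: what is moved stays moved. The work goes in short steps, Python scripts to look and compute and a shell command to move; the robot and the scene stay as the last step left them, time stands still between calls to the robot, and variables do not carry over. Pictures are saved under pics/ and viewed, at most 11 in all, crops included, and the job is handed in when it is done.

```bash
ls; mkdir -p pics
python3 - <<'E'
from workcell import *
import cv2,numpy as np
s=sense();print(s['ee_pos'],s['orientation'],s['time_s'])
for n in("scene","top"):
    p,d=capture(n);np.savez(f"pics/{n}0.npz",p=p,d=d);cv2.imwrite(f"pics/{n}0.png",p)
    m=camera_model(n);print(n,{k:np.round(np.array(v),4).tolist() if not isinstance(v,str) else v for k,v in m.items()})
a=np.hstack([cv2.imread("pics/scene0.png")]);
print(camera_model("wrist"))
E
```

```text
pics
[ 0.22254735 -0.4753579   0.40405639] [ 9.76139386e-01  2.17143645e-01 -5.49022614e-05 -7.30398282e-04] 0.0
scene {'K': [[477.9532, 0.0, 255.4866], [0.0, 477.9532, 196.8027], [0.0, 0.0, 1.0]], 'cam_to_world': [[0.5289, -0.7626, 0.3725, 1.0052], [0.8486, 0.4698, -0.2431, -0.2573], [0.0104, 0.4447, 0.8956, 1.2629], [0.0, 0.0, 0.0, 1.0]]}
top {'K': [[382.6064, 0.0, 257.2678], [0.0, 382.6064, 193.9562], [0.0, 0.0, 1.0]], 'cam_to_world': [[0.0077, 0.9965, -0.0831, 0.4222], [-0.9999, 0.0066, -0.0141, 0.0293], [-0.0135, 0.0832, 0.9964, 1.3044], [0.0, 0.0, 0.0, 1.0]]}
{'K': array([[297.31863964,   0.        , 256.59586387],
       [  0.        , 297.31863964, 188.47494557],
       [  0.        ,   0.        ,   1.        ]]), 'mount': array([[ 3.19287747e-04,  9.52318932e-01,  3.05104161e-01,
         8.34411417e-02],
       [ 9.99999937e-01, -3.50812461e-04,  4.85002294e-05,
        -7.53533002e-05],
       [ 1.53222029e-04,  3.05104127e-01, -9.52318985e-01,
         2.05588233e-02],
       [ 0.00000000e+00,  0.00000000e+00,  0.00000000e+00,
         1.00000000e+00]])}
```

View pics/scene0.png

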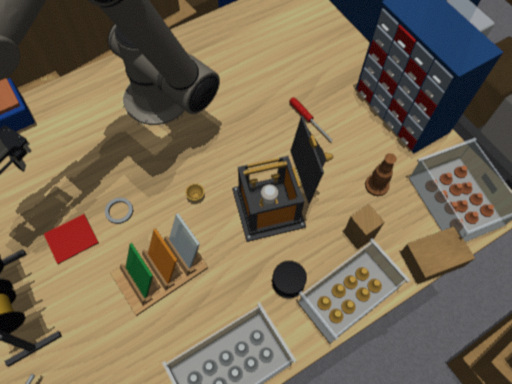

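View pics/top0.png

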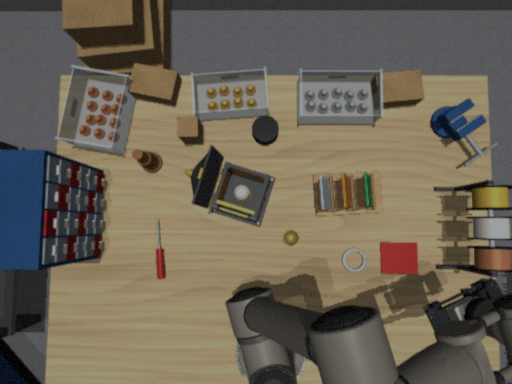

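Scene picture: green (138,270), amber (162,255) and clear (183,240) panes in the rack, and a flat red sheet (70,238). The lantern is at (270,200), its roof open at (308,160). The amber pane is the middle one, and it matches the lantern's glazing. I'll confirm that in an enlarged crop.

Run:
```python
import cv2,numpy as np
p=cv2.imread("pics/top0.png")[145:235,180:390];a=cv2.resize(p,None,fx=3.8,fy=3.8,interpolation=cv2.INTER_CUBIC)
cv2.imwrite("pics/c1.png",a)
p=cv2.imread("pics/scene0.png")[115:315,105:345];a=cv2.resize(p,None,fx=3,fy=3,interpolation=cv2.INTER_CUBIC)
cv2.imwrite("pics/c2.png",a)
```

```text
(no output)
```

View pics/c1.png

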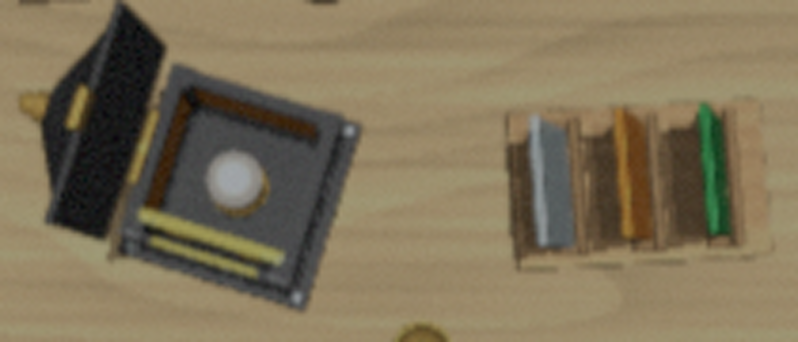

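View pics/c2.png

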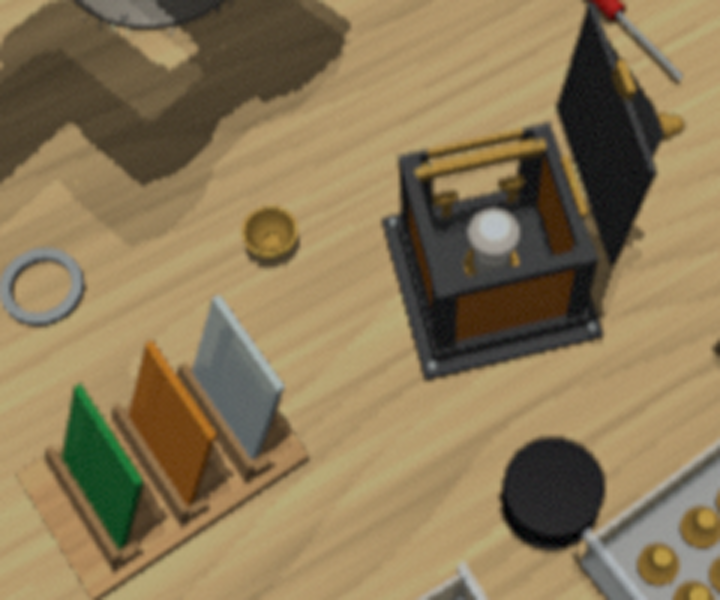

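The crops confirm it: the amber pane is in the middle seat (top crop (632,175)), green is at (715,170) and clear at (552,180). The two brass slot strips are in the lantern's top crop around (205,245). I'll fit rough poses from depth.

```bash
cat > h.py <<'E'
import numpy as np,cv2,json
from workcell import *
from scipy.spatial.transform import Rotation as R
def cloud(p,d,m):
    K=np.array(m["K"]);T=np.array(m["cam_to_world"]);v,u=np.mgrid[:384,:512]
    c=np.stack([(u-K[0,2])/K[0,0]*d,-(v-K[1,2])/K[1,1]*d,-d],-1)
    w=c@T[:3,:3].T+T[:3,3]; w[d==0]=np.nan; return w
def hsv(p): return cv2.cvtColor(p,cv2.COLOR_BGR2HSV)
def fwd(s=None):
    s=s or sense();return np.array(s["ee_pos"]),R.from_quat(s["orientation"])
E
python3 - <<'E'
from h import *
np.set_printoptions(precision=4,suppress=True)
for n in("scene","top"):
    z=np.load(f"pics/{n}0.npz");p,d=z['p'],z['d'];w=cloud(p,d,camera_model(n));H=hsv(p).astype(int)
    print(n,"table z",np.nanmedian(w[...,2]))
    sl=np.zeros((384,512),bool)
    if n=="top": sl[165:220,310:385]=1
    else: sl[205:310,110:210]=1
    A=sl&(H[...,1]>170)&(H[...,0]>6)&(H[...,0]<22)&(w[...,2]>0.075)
    q=w[A];c=q.mean(0);U,S,V=np.linalg.svd(q-c);print("amber",len(q),c,"n",V[2],"rms",S[2]/len(q)**.5,q.min(0),q.max(0))
    top=q[q[:,2]>q[:,2].max()-.012];print(" top",top.mean(0),top.min(0),top.max(0))
    sl[:]=0
    if n=="top": sl[155:225,210:280]=1
    else: sl[150:200,240:300]=1
    B=sl&(H[...,1]>100)&(H[...,0]>15)&(H[...,0]<35)&(abs(w[...,2]-.15)<.012)
    q=w[B];
    if n=="top": L=q
    print("brass",len(q),q.mean(0)); c=q[:,:2].mean(0);U,S,V=np.linalg.svd(q[:,:2]-c);print(V, S/len(q)**.5)
    t=(q[:,:2]-c)@V.T;print(t.min(0),t.max(0));print(np.histogram(t[:,1],bins=16))
    # roof dark
    sl[:]=0
    if n=="top": sl[140:215,185:230]=1
    else: sl[115:205,285:330]=1
    C=sl&(H[...,2]<50)&(w[...,2]>.17);q=w[C];c=q.mean(0);U,S,V=np.linalg.svd(q-c);print("roof",len(q),c,V[2],S/len(q)**.5,q.min(0),q.max(0))
E
```

```text
scene table z 0.0016159886855572347
amber 553 [ 0.539  -0.2276  0.1169] n [ 0.0693 -0.9261  0.3708] rms 0.001741405442780946 [ 0.4845 -0.2466  0.0751] [ 0.5873 -0.2082  0.152 ]
 top [ 0.5391 -0.2158  0.1443] [ 0.4845 -0.2224  0.1401] [ 0.5838 -0.2082  0.152 ]
brass 421 [0.4858 0.1229 0.1492]
[[ 0.6425  0.7662]
 [ 0.7662 -0.6425]] [0.0416 0.0174]
[-0.0666 -0.0325] [0.0853 0.0488]
(array([14, 26, 34, 41, 45, 49, 48, 38, 23, 37, 24, 18,  8,  7,  4,  5]), array([-0.0325, -0.0274, -0.0223, -0.0172, -0.0122, -0.0071, -0.002 ,
        0.0031,  0.0082,  0.0132,  0.0183,  0.0234,  0.0285,  0.0336,
        0.0386,  0.0437,  0.0488]))
roof 1276 [0.5627 0.1812 0.2451] [ 0.2847  0.9492 -0.134 ] [0.0451 0.0396 0.0073] [0.48   0.15   0.1704] [0.6353 0.2249 0.3124]
top table z 0.0017627412863707725
amber 140 [ 0.5334 -0.2283  0.122 ] n [-0.0669  0.9197 -0.3869] rms 0.0017475381616572625 [ 0.484  -0.2471  0.0769] [ 0.5812 -0.2114  0.1512]
 top [ 0.5362 -0.2176  0.1454] [ 0.484  -0.224   0.1403] [ 0.5789 -0.2114  0.1512]
brass 189 [0.4981 0.1319 0.1528]
[[-0.7714 -0.6364]
 [-0.6364  0.7714]] [0.0451 0.0167]
[-0.0806 -0.0323] [0.0695 0.0326]
(array([ 8,  9, 12, 11, 12, 12, 13, 14, 16, 16, 18, 13, 11, 10,  8,  6]), array([-0.0323, -0.0283, -0.0242, -0.0201, -0.0161, -0.012 , -0.008 ,
       -0.0039,  0.0002,  0.0042,  0.0083,  0.0123,  0.0164,  0.0205,
        0.0245,  0.0286,  0.0326]))
roof 937 [0.555  0.1858 0.2496] [ 0.2881  0.9419 -0.1724] [0.0428 0.0396 0.0103] [0.4777 0.1515 0.1701] [0.6297 0.2291 0.3129]
```

```bash
cat >> h.py <<'E'
np.set_printoptions(precision=4,suppress=True)
def frame(y,z):  # tool rotation from closing direction y and pointing z
    z=np.array(z,float);z/=np.linalg.norm(z);y=np.array(y,float);y-=z*(y@z);y/=np.linalg.norm(y)
    return R.from_matrix(np.c_[np.cross(y,z),y,z])
def plan(p,Rt,s=None,vmax=0.055,wmax=9.5):
    p0,R0=fwd(s);dp=np.array(p)-p0;rv=(Rt*R0.inv()).as_rotvec()
    n=int(max(1,np.ceil(np.linalg.norm(dp)/vmax),np.ceil(np.degrees(np.linalg.norm(rv))/wmax)))
    print("rows",n,"dp",np.round(dp/.1/n,3).tolist(),"rot",np.round(rv/np.pi/n,4).tolist(),"| total mm",np.round(dp*1e3,1),"deg",np.round(np.degrees(rv),2))
def wcloud(d,s):
    m=camera_model("wrist");K=np.array(m["K"]);M=np.array(m["mount"]);v,u=np.mgrid[:384,:512]
    a,b=(u-K[0,2])/K[0,0],(v-K[1,2])/K[1,1];r=np.hypot(a,b)+1e-9;k=np.tan(r)/r*d
    c=np.stack([a*k,-b*k,-d],-1);t=c@M[:3,:3].T+M[:3,3];t[d==0]=np.nan
    p,Rr=fwd(s);return t,t@Rr.as_matrix().T+p
E
python3 - <<'E'
from h import *
zp=np.array([-.0256,.342,.939]);zp/=np.linalg.norm(zp)
Rg=frame([.0746,-.997,0],-zp)
plan(np.array([.533,-.2165,.145])+zp*(.159+.10),Rg)
E
```

```text
rows 9 dp [0.338, 0.386, -0.018] rot [-0.0121, -0.0032, -0.0127] | total mm [303.8 347.5 -15.8] deg [-19.59  -5.12 -20.59]
```

```bash
python3 -m inch '{"dp":[[0.338,0.386,0.02],[0.338,0.386,0.02],[0.338,0.386,0.02],[0.338,0.386,0],[0.338,0.386,0]],"rot":[[-0.0121,-0.0032,-0.0127],[-0.0121,-0.0032,-0.0127],[-0.0121,-0.0032,-0.0127],[-0.0121,-0.0032,-0.0127],[-0.0121,-0.0032,-0.0127]]}' 0.5
python3 -m inch '{"dp":[[0.338,0.386,-0.02],[0.338,0.386,-0.05],[0.338,0.386,-0.05],[0.338,0.386,-0.05],[0,0,0]],"rot":[[-0.0121,-0.0032,-0.0127],[-0.0121,-0.0032,-0.0127],[-0.0121,-0.0032,-0.0127],[-0.0121,-0.0032,-0.0127],[0,0,0]]}'
python3 - <<'E'
from h import *
s=sense();p,d=capture("wrist");np.savez("pics/w1.npz",p=p,d=d);print(s['ee_pos'],fwd(s)[1].as_matrix(),s['joint_pos'],s['time_s'],s['force'])
np.save("pics/w1s.npy",np.r_[s['ee_pos'],s['orientation']])
cv2.imwrite("pics/w1.png",cv2.resize(p,(768,576)))
E
```

```text
time_s: 0.72
ee_pos: [0.3924, -0.2811, 0.4106]
orientation: [0.988, 0.117, 0.004, 0.098]
force: [1.0, 0.1, -0.3]
grip_width: 0.522
grip_force: 0.0
time_s: 1.35
ee_pos: [0.5283, -0.1253, 0.3925]
orientation: [0.984, 0.039, 0.007, 0.175]
force: [-0.7, -1.0, -1.0]
grip_width: 0.504
grip_force: 0.0
[ 0.5283 -0.1253  0.3925] [[ 0.9968  0.0752  0.0269]
 [ 0.0799 -0.936  -0.3429]
 [-0.0006  0.344  -0.939 ]] [-0.2909  0.3689  1.5435 -0.3636  1.1246  1.3409] 1.35 [-0.7475 -0.986  -0.977 ]
```

View pics/w1.png

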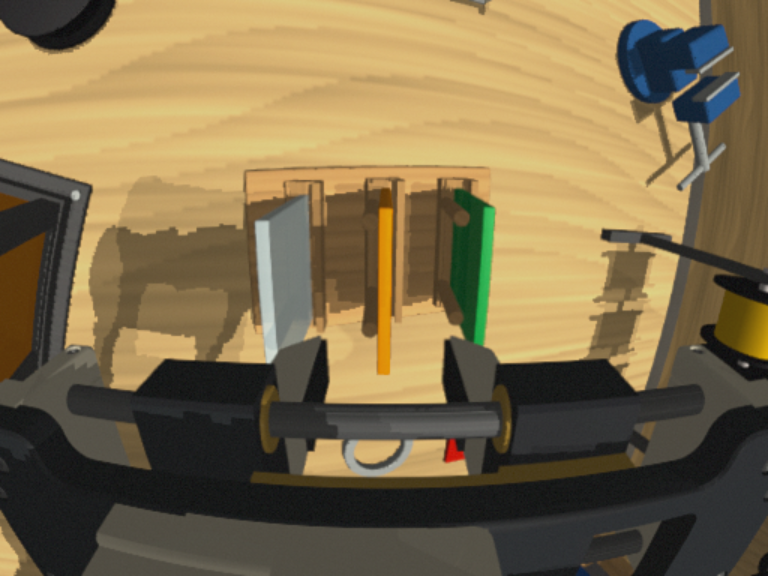

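The wrist view shows the amber top edge nearly end-on, from (386,203) to (384,374), centred between the fingers, with clear on the left and green on the right. I'll measure it in tool coordinates.

Run:
```python
from h import *
z=np.load("pics/w1.npz");q=np.load("pics/w1s.npy");s=dict(ee_pos=q[:3],orientation=q[3:])
t,w=wcloud(z['d'],s);H=hsv(z['p']).astype(int)
sl=np.zeros((384,512),bool);sl[125:255,240:270]=1
A=sl&(H[...,1]>180)&(H[...,0]>8)&(H[...,0]<24)&(w[...,2]>.06)
q=t[A];print(A.sum(),np.nanmin(q,0),np.nanmax(q,0))
for r in range(126,254,8):
    c=np.where(A[r])[0]
    if len(c): print(r,c.min(),c.max(),t[r,c.min()],t[r,(c.min()+c.max())//2],t[r,c.max()],w[r,(c.min()+c.max())//2])
```

```text
1075 [-0.0547 -0.0066  0.262 ] [0.0492 0.0036 0.3545]
134 253 260 [ 0.0481 -0.0038  0.2976] [ 0.0484 -0.001   0.2949] [0.0481 0.0028 0.2975] [ 0.5844 -0.2217  0.1152]
142 252 261 [ 0.0453 -0.0042  0.266 ] [ 0.0454 -0.0009  0.2655] [0.0455 0.0032 0.2649] [ 0.5806 -0.2119  0.1429]
150 252 261 [ 0.0388 -0.0042  0.2649] [ 0.0389 -0.0009  0.2643] [0.0386 0.0033 0.266 ] [ 0.5741 -0.212   0.144 ]
158 252 261 [ 0.032  -0.0043  0.2647] [ 0.032  -0.0009  0.2644] [0.0317 0.0033 0.266 ] [ 0.5672 -0.2126  0.1439]
166 252 260 [ 0.0249 -0.0043  0.2652] [ 0.0253 -0.0009  0.2636] [0.0252 0.0025 0.2641] [ 0.5605 -0.2128  0.1446]
174 252 260 [ 0.0182 -0.0043  0.2642] [ 0.0178 -0.0009  0.2657] [0.0183 0.0025 0.264 ] [ 0.5531 -0.2141  0.1427]
182 252 260 [ 0.0108 -0.0044  0.2652] [ 0.0107 -0.0009  0.2655] [0.011  0.0025 0.2647] [ 0.546  -0.2146  0.1429]
190 252 260 [ 0.0036 -0.0044  0.2653] [ 0.0037 -0.0009  0.265 ] [0.004  0.0025 0.264 ] [ 0.539  -0.215   0.1434]
198 252 260 [-0.0035 -0.0044  0.2646] [-0.0031 -0.0009  0.2633] [-0.0037  0.0026  0.2649] [ 0.5322 -0.215   0.145 ]
206 252 260 [-0.0106 -0.0044  0.2635] [-0.0107 -0.0009  0.2637] [-0.0109  0.0026  0.2644] [ 0.5247 -0.2157  0.1446]
214 251 259 [-0.0393 -0.0064  0.314 ] [-0.0183 -0.0018  0.2637] [-0.0185  0.0017  0.2643] [ 0.517  -0.2155  0.1443]
222 252 259 [-0.0263 -0.0045  0.2643] [-0.0262 -0.0018  0.264 ] [-0.0265  0.0018  0.2647] [ 0.5091 -0.2162  0.144 ]
230 252 259 [-0.0343 -0.0046  0.2644] [-0.0343 -0.0018  0.2643] [-0.0341  0.0018  0.264 ] [ 0.501  -0.2169  0.1437]
238 252 259 [-0.0426 -0.0046  0.2646] [-0.0428 -0.0019  0.2649] [-0.043   0.0018  0.2653] [ 0.4926 -0.2178  0.1432]
246 252 259 [-0.0509 -0.0047  0.2643] [-0.0511 -0.0019  0.2647] [-0.051   0.0018  0.2643] [ 0.4843 -0.2184  0.1434]
```

Run:
```python
from h import *
m=camera_model("top");K=np.array(m["K"]);T=np.array(m["cam_to_world"])
def px(u,v,z):
    r=T[:3,:3]@np.array([(u-K[0,2])/K[0,0],-(v-K[1,2])/K[1,1],-1]);return T[:3,3]+r*(z-T[2,3])/r[2]
sm=px(180+207/3.8,145+246/3.8,.15);print(sm)
h=np.radians([34.3,163.4]);RA=frame([np.cos(h[0]),np.sin(h[0]),0],[0,0,-1]);RB=frame([np.cos(h[1]),np.sin(h[1]),0],[0,0,-1])
tgt=np.array([sm[0],sm[1],.43]);mid=np.array([.50,0.0,.43])
plan(mid,RA);s=dict(ee_pos=mid,orientation=RA.as_quat());plan(tgt,RB,s)
```

```text
[0.4702 0.1141 0.15  ]
rows 13 dp [-0.021, 0.097, 0.029] rot [0.0045, 0.0093, 0.0506] | total mm [-27.3 126.7  37.2] deg [ 10.57  21.85 118.34]
rows 14 dp [-0.021, 0.081, 0.0] rot [0.0, 0.0, 0.0512] | total mm [-29.8 114.1   0. ] deg [  0.    0.  129.1]
```

```bash
python3 -m inch '{"dp":[[-0.021,0.097,0.029],[-0.021,0.097,0.029],[-0.021,0.097,0.029],[-0.021,0.097,0.029],[-0.021,0.097,0.029]],"rot":[[0.0045,0.0093,0.0506],[0.0045,0.0093,0.0506],[0.0045,0.0093,0.0506],[0.0045,0.0093,0.0506],[0.0045,0.0093,0.0506]]}' | head -2
python3 -m inch '{"dp":[[-0.021,0.097,0.029],[-0.021,0.097,0.029],[-0.021,0.097,0.029],[-0.021,0.097,0.029],[-0.021,0.097,0.029]],"rot":[[0.0045,0.0093,0.0506],[0.0045,0.0093,0.0506],[0.0045,0.0093,0.0506],[0.0045,0.0093,0.0506],[0.0045,0.0093,0.0506]]}' | head -2
python3 -m inch '{"dp":[[-0.021,0.097,0.029],[-0.021,0.097,0.029],[-0.021,0.097,0.029],[-0.021,0.081,0],[-0.021,0.081,0]],"rot":[[0.0045,0.0093,0.0506],[0.0045,0.0093,0.0506],[0.0045,0.0093,0.0506],[0,0,0.0512],[0,0,0.0512]]}' | head -3
python3 -m inch '{"dp":[[-0.021,0.081,0],[-0.021,0.081,0],[-0.021,0.081,0],[-0.021,0.081,0],[-0.021,0.081,0]],"rot":[[0,0,0.0512],[0,0,0.0512],[0,0,0.0512],[0,0,0.0512],[0,0,0.0512]]}' | head -3
python3 -m inch '{"dp":[[-0.021,0.081,0],[-0.021,0.081,0],[-0.021,0.081,0],[-0.021,0.081,0],[-0.021,0.081,0]],"rot":[[0,0,0.0512],[0,0,0.0512],[0,0,0.0512],[0,0,0.0512],[0,0,0.0512]]}' | head -3
python3 -m inch '{"dp":[[-0.021,0.081,0],[-0.021,0.081,0],[0,0,0],[0,0,0]],"rot":[[0,0,0.0512],[0,0,0.0512],[0,0,0],[0,0,0]]}' | head -3
python3 - <<'E'
from h import *
s=sense();p,d=capture("wrist");np.savez("pics/w2.npz",p=p,d=d);print(s['ee_pos'],fwd(s)[1].as_matrix(),s['joint_pos'],s['time_s'],s['force'])
np.save("pics/w2s.npy",np.r_[s['ee_pos'],s['orientation']])
cv2.imwrite("pics/w2.png",cv2.resize(p,(768,576)))
E
```

```text
time_s: 2.02
ee_pos: [0.5153, -0.0807, 0.4084]
time_s: 2.65
ee_pos: [0.505, -0.0323, 0.423]
time_s: 3.28
ee_pos: [0.4947, 0.013, 0.4316]
orientation: [0.319, 0.948, 0.001, -0.0]
time_s: 3.9
ee_pos: [0.4842, 0.0535, 0.4315]
orientation: [-0.077, 0.997, 0.001, -0.001]
time_s: 4.53
ee_pos: [0.4739, 0.0939, 0.4315]
orientation: [-0.461, 0.887, 0.001, -0.001]
time_s: 5.03
ee_pos: [0.47, 0.1105, 0.4315]
orientation: [-0.594, 0.804, 0.001, -0.001]
[0.47   0.1105 0.4315] [[-0.2938 -0.9559 -0.0024]
 [-0.9559  0.2938 -0.0003]
 [ 0.001   0.0022 -1.    ]] [ 0.072   0.2438  1.587  -0.0002  1.3132 -2.7713] 5.025 [-0.505  -0.3828 -0.1523]
```

View pics/w2.png

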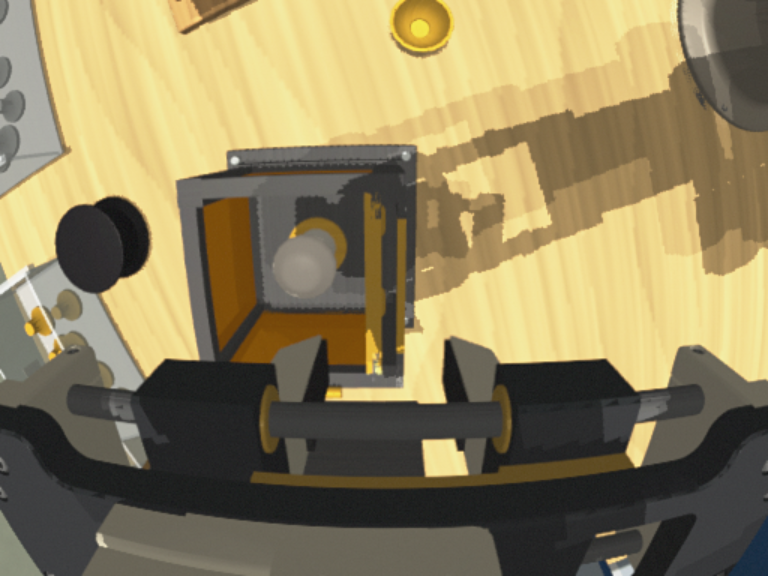

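The wrist view shows the slot between the wide inner strip (375,280) and the narrow outer strip (402,285), running from row ~193 to ~375. I'll enlarge that part.

Run:
```python
from h import *
z=np.load("pics/w2.npz");p=z['p']
c=p[118:264,232:282];c=cv2.resize(c,None,fx=4,fy=4,interpolation=cv2.INTER_NEAREST)
cv2.imwrite("pics/w2c.png",c)
q=np.load("pics/w2s.npy");s=dict(ee_pos=q[:3],orientation=q[3:]);t,w=wcloud(z['d'],s);H=hsv(p).astype(int)
for r in range(122,262,6):
    l=[(c,round(w[r,c,2]*1e3),H[r,c,2]) for c in range(240,276)]
    print(r,' '.join(f"{b}{'b' if H[r,a,1]>110 and H[r,a,0]>14 else ''}" for a,b,_ in l))
```

```text
122 149 150 150 150 149 151 149 150 149 150 149 149 149 149 150 149 149 151 149 149 149 149 149 149 149 149 149 149 149 148 151 10 11 10 10 8
128 150 149 150 149b 151b 148 149 149 149 149 147 151 149 149 149 149 150 149 150 149 150 149 150 149 149 150 149 149 149 149 149 9 8 10 9 9
134 29 31 29b 150b 150b 149b 149b 150b 150b 150b 150 149b 150 149 148 150 150 151 150 148 149 151 150 150 149 151 150 149 149 148 149 9 9 10 10 9
140 30 30 29 151b 151b 149b 149b 148b 149b 148b 150b 149b 149 149 88b 89b 87b 30 30 29 30 29 28 30 128 148 150 150 150 149 149 10 9 10 9 10Traceback (most recent call last):
  File "<stdin>", line 7, in <module>
ValueError: cannot convert float NaN to integer
```

View pics/w2c.png

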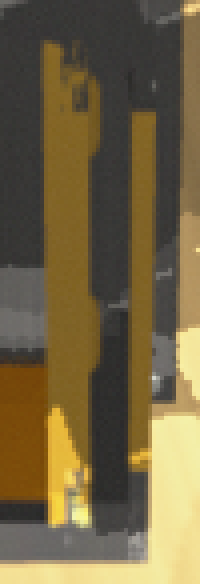

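```bash
cat >> h.py <<'E'
def rayplane(u,v,s,zw):  # wrist pixel -> world point on plane z=zw
    m=camera_model("wrist");K=np.array(m["K"]);M=np.array(m["mount"])
    a,b=(u-K[0,2])/K[0,0],(v-K[1,2])/K[1,1];r=np.hypot(a,b)+1e-9;k=np.sin(r)/r
    p,Rr=fwd(s);D=Rr.as_matrix()@(M[:3,:3]@np.array([a*k,-b*k,-np.cos(r)]));o=p+Rr.as_matrix()@M[:3,3]
    return o+D*(zw-o[2])/D[2]
E
python3 - <<'E'
from h import *
z=np.load("pics/w2.npz");q=np.load("pics/w2s.npy");s=dict(ee_pos=q[:3],orientation=q[3:]);t,w=wcloud(z['d'],s)
W=np.nan_to_num(w[...,2],nan=0)
low=W<.141
E1=[];E2=[]
for r in range(134,256):
    c=np.where(low[r,252:268])[0]
    # slot: longest contiguous run starting after col 250
    a=[k for k in range(250,266) if low[r,k] and not low[r,k-1]]
    if a:
        k=a[0];e=k
        while low[r,e]: e+=1
        if r%8==0 or r<142 or r>244: print(r,k,e-1,np.round(W[r,k:e]*1e3).astype(int)[:6])
        if 6<e-k<14: E1.append(rayplane(k-.5,r,s,.15));E2.append(rayplane(e-.5,r,s,.15))
E1=np.array(E1);E2=np.array(E2)
for E in(E1,E2):
    c=np.median(E,0);V=np.linalg.svd(E[:,:2]-E[:,:2].mean(0))[2][0];V*=np.sign(V[1]);print(E[:,:2].mean(0),V,"yaw",-np.arctan2(V[0],V[1]),len(E))
print("ends",(E1[0]+E2[0])/2,(E1[-1]+E2[-1])/2,np.linalg.norm(E1[0]-E1[-1]),np.median(np.linalg.norm(E1-E2,axis=1)))
# roof: dark points
E
```

```text
136 254 264 [29 30 29 30 30 31]
137 254 264 [87 85 30 28 28 31]
138 254 264 [89 87 29 28 28 28]
139 254 264 [88 88 86 29 29 29]
140 254 264 [88 89 87 30 30 29]
141 254 264 [89 88 87 29 30 29]
144 254 264 [90 88 86 28 30 29]
152 254 264 [89 88 86 30 30 30]
160 254 264 [29 30 29 30 28 30]
168 254 264 [29 29 29 29 28 29]
176 254 264 [29 30 29 31 29 28]
184 254 264 [29 30 29 29 30 30]
192 254 263 [88 85 29 30 27 31]
200 254 263 [89 89 87 30 30 28]
208 254 263 [89 88 86 53 53 54]
216 254 263 [102  80  80  81  79   0]
224 254 263 [118 102 103 102 102 103]
232 254 263 [124 123 123 122 123 123]
247 259 259 [0]
[0.4724 0.11  ] [0.2965 0.955 ] yaw -0.3010654685739869 100
[0.4631 0.1128] [0.2993 0.9541] yaw -0.30400021192052223 100
ends [0.4535 0.0654 0.15  ] [0.483  0.1607 0.15  ] 0.09971626425731299 0.009748909720191818
```

Run:
```python
from h import *
q=np.load("pics/w1s.npy");R1=R.from_quat(q[3:]).as_matrix();top=q[:3]+R1@np.array([-.003,-.001,.2647]);print("top",top)
x=-(R1@np.array([1,.0104,0]));z=R1[:,2];y=np.cross(z,x);Rg=frame(y,z);print(Rg.as_matrix())
pg=top-z*(.147+.08);np.savez("pics/grasp.npz",top=top,R=Rg.as_matrix(),pg=pg);plan(pg,Rg)
```

```text
top [ 0.5323 -0.2154  0.1436]
[[-0.9975 -0.0649  0.0269]
 [-0.0702  0.9367 -0.3429]
 [-0.003  -0.3439 -0.939 ]]
rows 8 dp [0.07, -0.31, -0.093] rot [-0.0116, -0.0094, -0.0474] | total mm [  56.1 -248.1  -74.7] deg [-16.69 -13.57 -68.19]
```

```bash
python3 -m inch '{"dp":[[0.07,-0.31,0],[0.07,-0.31,0],[0.07,-0.31,0],[0.07,-0.31,0],[0.07,-0.31,-0.09]],"rot":[[-0.0116,-0.0094,-0.0474],[-0.0116,-0.0094,-0.0474],[-0.0116,-0.0094,-0.0474],[-0.0116,-0.0094,-0.0474],[-0.0116,-0.0094,-0.0474]]}' | head -3
python3 -m inch '{"dp":[[0.07,-0.31,-0.2],[0.07,-0.31,-0.23],[0.07,-0.31,-0.23],[0,0,0],[0,0,0]],"rot":[[-0.0116,-0.0094,-0.0474],[-0.0116,-0.0094,-0.0474],[-0.0116,-0.0094,-0.0474],[0,0,0],[0,0,0]]}' 0.45
python3 - <<'E'
from h import *
s=sense();p,d=capture("wrist");np.savez("pics/w3.npz",p=p,d=d);print(s['joint_pos'])
np.save("pics/w3s.npy",np.r_[s['ee_pos'],s['orientation']])
t,w=wcloud(d,s);H=hsv(p).astype(int)
sl=np.zeros((384,512),bool);sl[100:290,235:275]=1
A=sl&(H[...,1]>180)&(H[...,0]>8)&(H[...,0]<24)&(abs(t[...,2]-.227)<.015)
rr=np.where(A.any(1))[0];print(rr.min(),rr.max())
for r in list(range(rr.min(),rr.max(),14))+[rr.max()-1]:
    c=np.where(A[r])[0]
    if len(c): print(r,c.min(),c.max(),t[r,c.min()],t[r,c.max()])
x=t[A];print(x.min(0),x.max(0),np.median(x,0))
g=np.load("pics/grasp.npz");plan(g['pg'],R.from_matrix(g['R']))
E
```

```text
time_s: 5.7
ee_pos: [0.5053, -0.0451, 0.423]
orientation: [-0.256, 0.96, -0.114, 0.005]
time_s: 6.32
ee_pos: [0.5261, -0.1366, 0.3568]
orientation: [-0.036, 0.984, -0.174, 0.007]
force: [0.5, -0.5, 0.1]
grip_width: 0.448
grip_force: 0.0
[-0.3128  0.4028  1.597  -0.3778  1.0364 -1.7789]
137 267
137 252 259 [ 0.0525 -0.003   0.2401] [0.0524 0.0022 0.2405]
151 250 260 [ 0.0443 -0.0042  0.2271] [0.044  0.0028 0.2286]
165 250 260 [ 0.0341 -0.0043  0.2272] [0.0338 0.0029 0.2287]
179 250 260 [ 0.024  -0.0043  0.2263] [0.0235 0.0029 0.2278]
193 250 260 [ 0.0126 -0.0045  0.2285] [0.0125 0.0029 0.2286]
207 250 259 [ 0.0022 -0.0045  0.2268] [0.0023 0.0022 0.2264]
221 250 259 [-0.0096 -0.0046  0.2275] [-0.0095  0.0022  0.2272]
235 250 259 [-0.0215 -0.0047  0.2273] [-0.0218  0.0023  0.2279]
249 250 259 [-0.0337 -0.0048  0.2268] [-0.034   0.0023  0.2273]
263 250 259 [-0.0474 -0.005   0.2276] [-0.0473  0.0024  0.2275]
266 250 259 [-0.0504 -0.005   0.2277] [-0.0503  0.0024  0.2275]
[-0.0517 -0.005   0.2251] [0.0526 0.0029 0.2412] [ 0.0083 -0.0008  0.2271]
rows 1 dp [0.001, -0.013, -0.005] rot [-0.0001, -0.0002, -0.0009] | total mm [ 0.1 -1.3 -0.5] deg [-0.02 -0.03 -0.16]
```

```bash
python3 -m inch '{"dp":[[0.007,-0.095,-0.247],[0.007,-0.095,-0.25],[0.007,-0.095,-0.25],[0,0,0],[0,0,0]],"rot":[[0,0,0],[0,0,0],[0,0,0],[0,0,0],[0,0,0]]}'
python3 - <<'E'
from h import *
g=np.load("pics/grasp.npz");plan(g['pg']+.08*g['R'][:,2],R.from_matrix(g['R']))
E
```

```text
time_s: 7.0
ee_pos: [0.5286, -0.1646, 0.2832]
orientation: [-0.036, 0.984, -0.175, 0.008]
force: [-1.2, -0.1, 0.6]
grip_width: 0.45
grip_force: 0.0
rows 1 dp [-0.002, -0.004, -0.016] rot [0.0002, 0.0001, -0.0009] | total mm [-0.2 -0.4 -1.6] deg [ 0.03  0.03 -0.17]
```

```bash
python3 -m inch '{"dp":[[0,-0.004,-0.01],[0,0,0],[0,0,0],[0,0,0],[0,0,0]],"rot":[[0,0,-0.0009],[0,0,0],[0,0,0],[0,0,0],[0,0,0]]}' 0.0
python3 -m inch '{"dp":[[0,0,0],[0,0,0],[0,0,0]],"rot":[[0,0,0],[0,0,0],[0,0,0]]}'
```

```text
time_s: 7.62
ee_pos: [0.5282, -0.1656, 0.281]
orientation: [-0.034, 0.984, -0.175, 0.007]
force: [-0.3, -1.0, 1.5]
grip_width: 0.084
grip_force: 30.0
time_s: 8.0
ee_pos: [0.5282, -0.1656, 0.281]
orientation: [-0.034, 0.984, -0.175, 0.007]
force: [-1.2, -1.2, 3.9]
grip_width: 0.082
grip_force: 30.0
```

```bash
python3 -m inch '{"dp":[[-0.002,0.034,0.094],[-0.004,0.069,0.188],[-0.008,0.103,0.282],[-0.008,0.103,0.282],[-0.008,0.103,0.282]],"rot":[[0,0,0],[0,0,0],[0,0,0],[0,0,0],[0,0,0]]}'
python3 -m inch '{"dp":[[-0.008,0.103,0.282],[-0.003,0.034,0.094],[0,0,0],[0,0,0]],"rot":[[0,0,0],[0,0,0],[0,0,0],[0,0,0]]}'
python3 - <<'E'
from h import *
np.save("pics/M.npy",[.4691,.1158,.15,-.3025])
yw=-.3025;RB=frame([-np.cos(yw),-np.sin(yw),0],[0,0,-1])
M=np.array([.4691,.1158]);plan(np.r_[M,.150+.147+.122+.030],RB)
p,d=capture("wrist");np.savez("pics/w4.npz",p=p,d=d);cv2.imwrite("pics/w4.png",cv2.resize(p,(768,576)))
s=sense();np.save("pics/w4s.npy",np.r_[s['ee_pos'],s['orientation']])
E
```

```text
time_s: 8.62
ee_pos: [0.5249, -0.1236, 0.3937]
orientation: [-0.034, 0.984, -0.174, 0.006]
force: [1.0, -0.2, -2.0]
grip_width: 0.085
grip_force: 30.0
time_s: 9.12
ee_pos: [0.5239, -0.1108, 0.4296]
orientation: [-0.034, 0.984, -0.174, 0.005]
force: [-0.6, -1.3, -1.8]
grip_width: 0.084
grip_force: 30.0
rows 8 dp [-0.069, 0.283, 0.024] rot [0.0116, 0.0091, 0.0472] | total mm [-54.8 226.6  19.4] deg [16.74 13.14 67.96]
```

View pics/w4.png

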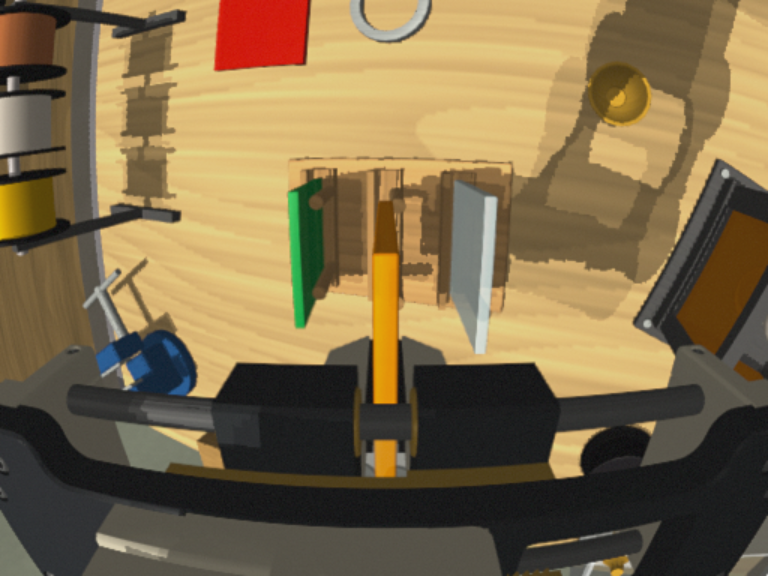

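The amber pane is held upright in the fingers: its near side edge runs from (386,253) at the top to (386,203) at the bottom. The green and clear panes are still in their seats. Next I'll measure the pose of the pane in the hand.

Run:
```python
from h import *
z=np.load("pics/w4.npz");q=np.load("pics/w4s.npy");s=dict(ee_pos=q[:3],orientation=q[3:]);t,w=wcloud(z['d'],s);H=hsv(z['p']).astype(int)
for r in range(132,312,6):
    m=[c for c in range(240,275) if H[r,c,1]>200 and 8<H[r,c,0]<24 and .09<t[r,c,2]<.30]
    if m: a,b=min(m),max(m);print(r,a,b,t[r,a+1],t[r,b-1],"mid",(t[r,a+1]+t[r,b-1])[1]/2)
```

```text
138 252 261 [ 0.0523 -0.0022  0.2362] [0.0526 0.0029 0.234 ] mid 0.00033004287291124893
144 251 261 [ 0.052  -0.0026  0.2106] [0.0521 0.0026 0.2103] mid 1.7836828790000194e-05
150 251 262 [ 0.052  -0.0022  0.1891] [0.0519 0.0029 0.1898] mid 0.0003474979421676516
156 250 263 [ 0.052  -0.0025  0.1718] [0.0521 0.0032 0.1715] mid 0.0003382653528544947
162 249 264 [ 0.052  -0.0027  0.1578] [0.0517 0.0034 0.1589] mid 0.0003530414074868584
168 249 265 [ 0.0517 -0.0025  0.147 ] [0.0517 0.0036 0.1473] mid 0.000563248837356116
174 248 265 [ 0.0491 -0.0029  0.1465] [0.049  0.0036 0.1469] mid 0.000346347980928034
180 248 265 [ 0.0465 -0.003   0.1461] [0.0463 0.0037 0.1467] mid 0.00034945989947210454
186 248 265 [ 0.0437 -0.003   0.1463] [0.0437 0.0037 0.1462] mid 0.00033915985494245115
192 248 265 [ 0.0412 -0.003   0.1454] [0.0414 0.0036 0.1448] mid 0.00033329182477702586
198 249 265 [ 0.0378 -0.0026  0.1471] [0.0383 0.0037 0.1455] mid 0.0005464859155926776
204 249 265 [ 0.0351 -0.0026  0.1466] [0.0351 0.0037 0.1464] mid 0.0005661783104859398
210 249 264 [ 0.0326 -0.0026  0.1453] [0.0323 0.0033 
[... 390 characters left out ...]
8 265 [ 0.0171 -0.0032  0.1458] [0.0172 0.0039 0.1455] mid 0.00033772067721872393
246 249 265 [ 0.0133 -0.0028  0.1467] [0.0134 0.0039 0.1464] mid 0.000579513665626699
252 248 264 [ 0.0103 -0.0033  0.1459] [0.0107 0.0035 0.1454] mid 9.217097415016432e-05
258 249 264 [ 0.0067 -0.0028  0.1463] [0.0068 0.0035 0.1461] mid 0.0003382738525930947
264 249 264 [ 0.0038 -0.0029  0.1454] [0.0035 0.0036 0.1459] mid 0.00034708267995061043
294 251 263 [-0.0154 -0.002   0.1457] [-0.016   0.0032  0.1464] mid 0.0006112266291097735
300 251 262 [-0.0192 -0.002   0.1452] [-0.0207  0.0028  0.1471] mid 0.00035838856312316774
306 251 262 [-0.0245 -0.0021  0.1464] [-0.0238  0.0028  0.1457] mid 0.0003332936234744987
```

```bash
python3 -m inch '{"dp":[[-0.069,0.283,0.08],[-0.069,0.283,0.08],[-0.069,0.283,0.04],[-0.069,0.283,0],[-0.069,0.283,0]],"rot":[[0.0116,0.0091,0.0472],[0.0116,0.0091,0.0472],[0.0116,0.0091,0.0472],[0.0116,0.0091,0.0472],[0.0116,0.0091,0.0472]]}' | head -3
python3 -m inch '{"dp":[[-0.069,0.283,0],[-0.069,0.283,0],[-0.069,0.283,0],[0,0,0],[0,0,0]],"rot":[[0.0116,0.0091,0.0472],[0.0116,0.0091,0.0472],[0.0116,0.0091,0.0472],[0,0,0],[0,0,0]]}'
cat >> h.py <<'E'
RB=frame([-np.cos(-.3025),-np.sin(-.3025),0],[0,0,-1]);T0=np.array([.4694,.1157])
E
python3 - <<'E'
from h import *
plan(np.r_[T0,.433],RB);print(sense()['force'])
s=sense();np.save("pics/w5s.npy",np.r_[s['ee_pos'],s['orientation']])
p,d=capture("wrist");np.savez("pics/w5.npz",p=p,d=d)
E
```

```text
time_s: 9.8
ee_pos: [0.4893, 0.0315, 0.4502]
orientation: [-0.401, 0.914, -0.068, 0.003]
time_s: 10.42
ee_pos: [0.4691, 0.1154, 0.4506]
orientation: [-0.592, 0.806, -0.0, 0.001]
force: [0.3, -0.0, -1.8]
grip_width: 0.082
grip_force: 30.0
rows 1 dp [0.003, 0.003, -0.176] rot [-0.0003, 0.0006, 0.0007] | total mm [  0.3   0.3 -17.6] deg [-0.05  0.12  0.12]
[ 0.3204 -0.0221 -1.8368]
```

```bash
python3 -m inch '{"dp":[[0.003,0.003,-0.1],[0,0,-0.1],[0,0,-0.1],[0,0,0],[0,0,0]],"rot":[[-0.0003,0.0006,0.0007],[0,0,0],[0,0,0],[0,0,0],[0,0,0]]}'
python3 - <<'E'
from h import *
plan(np.r_[T0,.420],RB);print(sense()['force'])
E
python3 -m inch '{"dp":[[0,0,-0.01],[0,0,-0.01],[0,0,-0.01],[0,0,-0.01],[0,0,-0.01]],"rot":[[0,0,0],[0,0,0],[0,0,0],[0,0,0],[0,0,0]]}' | sed -n 1,4p
```

```text
time_s: 11.1
ee_pos: [0.4693, 0.1161, 0.4213]
orientation: [-0.593, 0.805, 0.0, 0.001]
force: [-0.7, 0.4, -2.4]
grip_width: 0.082
grip_force: 30.0
rows 1 dp [0.001, -0.004, -0.013] rot [-0.0003, 0.0003, -0.0005] | total mm [ 0.1 -0.4 -1.3] deg [-0.06  0.06 -0.1 ]
[-0.6744  0.3519 -2.4407]
time_s: 11.72
ee_pos: [0.4692, 0.1161, 0.4161]
orientation: [-0.593, 0.805, 0.0, 0.001]
force: [-0.1, -0.8, -0.8]
```

```bash
python3 -m inch '{"dp":[[0.001,-0.003,-0.01],[0,0,-0.01],[0,0,-0.01],[0,0,-0.01]],"rot":[[-0.0003,0.0003,-0.0005],[0,0,0],[0,0,0],[0,0,0]]}' | sed -n 1,4p
python3 - <<'E'
from h import *
plan(np.r_[T0,.408],RB);print(sense()['force'],sense()['torque'])
E
```

```text
time_s: 12.22
ee_pos: [0.4693, 0.1158, 0.4121]
orientation: [-0.593, 0.806, 0.0, -0.0]
force: [0.5, 0.4, -2.0]
rows 1 dp [0.001, -0.001, -0.041] rot [-0.0, -0.0001, -0.0] | total mm [ 0.1 -0.1 -4.1] deg [-0.   -0.01 -0.01]
[ 0.4783  0.3831 -1.9513] [ 0.1151 -0.0556 -0.0076]
```

```bash
python3 -m inch '{"dp":[[0,0,-0.03],[0,0,-0.04],[0,0,-0.05],[0,0,-0.05],[0,0,-0.05]],"rot":[[0,0,0],[0,0,0],[0,0,0],[0,0,0],[0,0,0]]}' | sed -n 1,4p
python3 -m inch '{"dp":[[0,0,-0.05],[0,0,-0.05],[0,0,-0.05],[0,0,-0.05]],"rot":[[0,0,0],[0,0,0],[0,0,0],[0,0,0]]}' | sed -n 1,4p
python3 - <<'E'
from h import *
plan(np.r_[T0,.334],RB);print(sense()['force'],sense()['torque'])
E
```

```text
time_s: 12.85
ee_pos: [0.4693, 0.1158, 0.3897]
orientation: [-0.593, 0.806, 0.0, -0.0]
force: [0.4, 0.0, -1.9]
time_s: 13.35
ee_pos: [0.4693, 0.1158, 0.3698]
orientation: [-0.593, 0.806, 0.0, -0.0]
force: [-0.6, 0.2, -1.7]
rows 1 dp [0.001, -0.001, -0.358] rot [-0.0, -0.0001, -0.0] | total mm [  0.1  -0.1 -35.8] deg [-0.   -0.01 -0.  ]
[-0.5567  0.2211 -1.6991] [ 0.1785 -0.0249  0.0218]
```

```bash
python3 -m inch '{"dp":[[0,0,-0.04],[0,0,-0.04],[0,0,-0.03],[0,0,-0.03],[0,0,-0.03]],"rot":[[0,0,0],[0,0,0],[0,0,0],[0,0,0],[0,0,0]]}' | sed -n 1,4p
python3 -m inch '{"dp":[[0,0,-0.03],[0,0,-0.03],[0,0,-0.03],[0,0,-0.03],[0,0,-0.03]],"rot":[[0,0,0],[0,0,0],[0,0,0],[0,0,0],[0,0,0]]}' | sed -n 1,4p
python3 - <<'E'
from h import *
plan(np.r_[T0,.334],RB);print(sense()['force'],sense()['torque'])
E
```

```text
time_s: 13.98
ee_pos: [0.4689, 0.116, 0.3534]
orientation: [-0.592, 0.806, 0.001, -0.0]
force: [-3.7, 2.1, 1.9]
time_s: 14.6
ee_pos: [0.4692, 0.1158, 0.3378]
orientation: [-0.593, 0.806, 0.0, -0.0]
force: [-4.3, 1.5, 1.5]
rows 1 dp [0.002, -0.001, -0.038] rot [-0.0, -0.0003, -0.0] | total mm [ 0.2 -0.1 -3.8] deg [-0.   -0.05 -0.01]
[-4.3458  1.4521  1.5293] [ 0.5103  1.141  -0.0386]
```

```bash
python3 -m inch '{"dp":[[0.001,0,-0.02],[0,0,-0.01],[0,0,0]],"rot":[[0,0,0],[0,0,0],[0,0,0]]}' | sed -n 1,4p
python3 -m inch '{"dp":[[0,0,0],[0,0,0],[0,0,0]],"rot":[[0,0,0],[0,0,0],[0,0,0]]}' 0.3
python3 -m inch '{"dp":[[0,0,0.15],[0,0,0.25],[0,0,0.3],[0,0,0]],"rot":[[0,0,0],[0,0,0],[0,0,0],[0,0,0]]}' | sed -n 1,4p
python3 -m inch '{"dp":[[0,0,0],[0,0,0],[0,0,0]],"rot":[[0,0,0],[0,0,0],[0,0,0]]}' 0
python3 - <<'E'
from h import *
s=sense();p,d=capture("wrist");np.savez("pics/w6.npz",p=p,d=d)
t,w=wcloud(d,s);H=hsv(p).astype(int)
A=(H[...,1]>190)&(H[...,0]>8)&(H[...,0]<24)&(w[...,2]>.16)&(w[...,2]<.22)&(np.abs(t[...,1])<.012)
q=w[A];print(A.sum(),np.percentile(q[:,2],[5,50,95]),q.mean(0),q.min(0),q.max(0),t[A].min(0),t[A].max(0));plan(np.r_[T0,.33],RB);print(s['force'])
E
```

```text
time_s: 14.98
ee_pos: [0.4692, 0.1158, 0.3348]
orientation: [-0.593, 0.806, 0.0, -0.0]
force: [-5.9, 0.8, -0.3]
time_s: 15.35
ee_pos: [0.4699, 0.1157, 0.3355]
orientation: [-0.592, 0.806, -0.001, 0.001]
force: [0.7, 0.2, 0.7]
grip_width: 0.294
grip_force: 0.0
time_s: 15.85
ee_pos: [0.47, 0.1158, 0.4073]
orientation: [-0.593, 0.806, -0.002, 0.002]
force: [0.0, -0.1, -0.4]
time_s: 16.23
ee_pos: [0.4694, 0.1158, 0.4044]
orientation: [-0.593, 0.806, 0.0, -0.001]
force: [0.1, 0.7, 0.1]
grip_width: 0.034
grip_force: 0.0
690 [0.1766 0.1886 0.1897] [0.4662 0.1085 0.1874] [0.4494 0.0652 0.1611] [0.4846 0.1591 0.1909] [-0.0453 -0.0028  0.2135] [0.0524 0.0049 0.2433]
rows 2 dp [0.0, -0.001, -0.373] rot [0.0, -0.0002, -0.0] | total mm [  0.   -0.1 -74.6] deg [ 0.01 -0.07 -0.01]
[0.0551 0.6558 0.1279]
```

```bash
python3 -m inch '{"dp":[[0,0,-0.1],[0,0,-0.12],[0,0,-0.08],[0,0,-0.03],[0,0,-0.02]],"rot":[[0,0,0],[0,0,0],[0,0,0],[0,0,0],[0,0,0]]}'
python3 -m inch '{"dp":[[0,0,-0.02],[0,0,-0.02],[0,0,-0.02],[0,0,-0.02],[0,0,-0.02]],"rot":[[0,0,0],[0,0,0],[0,0,0],[0,0,0],[0,0,0]]}' | sed -n 1,4p
```

```text
time_s: 16.9
ee_pos: [0.4695, 0.1158, 0.37]
orientation: [-0.593, 0.806, 0.0, -0.0]
force: [-0.4, 0.6, 0.4]
grip_width: 0.007
grip_force: 0.0
time_s: 17.52
ee_pos: [0.4695, 0.1158, 0.3602]
orientation: [-0.593, 0.806, -0.0, 0.0]
force: [0.1, -0.1, 2.9]
```

```bash
python3 -m inch '{"dp":[[0,0,-0.02],[0,0,-0.02],[0,0,-0.02],[0,0,-0.02],[0,0,-0.02]],"rot":[[0,0,0],[0,0,0],[0,0,0],[0,0,0],[0,0,0]]}' | sed -n 1,4p
python3 -m inch '{"dp":[[0,0,-0.02],[0,0,-0.02],[0,0,-0.02],[0,0,-0.02],[0,0,-0.02]],"rot":[[0,0,0],[0,0,0],[0,0,0],[0,0,0],[0,0,0]]}' | sed -n 1,4p
```

```text
time_s: 18.15
ee_pos: [0.4695, 0.1158, 0.3501]
orientation: [-0.593, 0.806, -0.0, 0.0]
force: [0.6, -0.0, 3.8]
time_s: 18.77
ee_pos: [0.4695, 0.1158, 0.3401]
orientation: [-0.593, 0.806, -0.0, 0.0]
force: [0.9, 0.1, 4.2]
```

Now slower: 10 mm to go.

```bash
python3 -m inch '{"dp":[[0,0,-0.015],[0,0,-0.015],[0,0,-0.015],[0,0,-0.015],[0,0,-0.01]],"rot":[[0,0,0],[0,0,0],[0,0,0],[0,0,0],[0,0,0]]}' | sed -n 1,4p
python3 -m inch '{"dp":[[0,0,-0.007],[0,0,-0.006],[0,0,-0.006],[0,0,0]],"rot":[[0,0,0],[0,0,0],[0,0,0],[0,0,0]]}' | sed -n 1,4p
```

```text
time_s: 19.4
ee_pos: [0.4695, 0.1158, 0.3331]
orientation: [-0.593, 0.806, -0.0, 0.0]
force: [2.3, -0.8, 3.8]
time_s: 19.9
ee_pos: [0.4694, 0.1158, 0.3312]
orientation: [-0.593, 0.806, 0.0, -0.0]
force: [2.1, 0.1, 3.1]
```

```bash
python3 -m inch '{"dp":[[0,0,-0.005],[0,0,-0.005],[0,0,-0.005]],"rot":[[0,0,0],[0,0,0],[0,0,0]]}' | sed -n 1,4p
python3 -m inch '{"dp":[[0,0,-0.003],[0,0,0]],"rot":[[0,0,0],[0,0,0]]}' | sed -n 1,4p
```

```text
time_s: 20.27
ee_pos: [0.4694, 0.1158, 0.3302]
orientation: [-0.593, 0.806, -0.0, 0.0]
force: [0.9, -0.4, 11.5]
time_s: 20.52
ee_pos: [0.4693, 0.1158, 0.3302]
orientation: [-0.593, 0.806, -0.0, 0.0]
force: [1.0, -1.2, 10.1]
```

The pane stopped firmly at TCP z 0.330, so its top is ~2 mm above the rail, with the force up to 11 N: it is home. I'll retreat and measure the roof.

```bash
python3 -m inch '{"dp":[[0,0,0.2],[0,0,0.4],[0,0,0.5],[0,0,0.5],[0,0,0.4]],"rot":[[0,0,0],[0,0,0],[0,0,0],[0,0,0],[0,0,0]]}' | sed -n 1,4p
python3 - <<'E'
from h import *
s=sense();p,d=capture("wrist");np.savez("pics/w7.npz",p=p,d=d);t,w=wcloud(d,s);H=hsv(p).astype(int)
lx=np.array([.9548,-.2979]);ly=np.array([.2979,.9548]);C=np.array([.4691,.1158])+.061*lx;print("C",C)
A=(H[...,1]>190)&(H[...,0]>8)&(H[...,0]<24)&(w[...,2]>.143)&(w[...,2]<.2)&(np.abs(t[...,1])<.008)
print("pane top z",A.sum(),np.nanmedian(w[A][:,2]), np.nanpercentile(w[A][:,2],[10,90]))
np.save("pics/w7s.npy",np.r_[s['ee_pos'],s['orientation']])
p,d=capture("scene");w=cloud(p,d,camera_model("scene"));H=hsv(p).astype(int)
np.savez("pics/s7.npz",p=p,d=d)
a=(w[...,:2]-C)@lx;b=(w[...,:2]-C)@ly;z=w[...,2]
ok=(np.abs(a)<.09)&(b>.05)&(b<.2)&(z>.165)&(z<.36)
D=ok&(H[...,2]<60)
for lo in np.arange(.17,.34,.01):
    m=D&(z>lo)&(z<lo+.01)
    if m.sum()>4: print(round(lo,2),m.sum(),"y med",np.median(b[m]),"x",a[m].min(),a[m].max())
B=ok&(H[...,1]>110)&(H[...,0]>14)&(H[...,0]<32)
v,u=np.where(B);
for i in range(0,len(v),max(1,len(v)//30)): print(u[i],v[i],np.round([a[v[i],u[i]],b[v[i],u[i]],z[v[i],u[i]]],3))
E
```

```text
time_s: 21.15
ee_pos: [0.4687, 0.1159, 0.5305]
orientation: [-0.593, 0.805, 0.001, -0.001]
force: [0.0, -0.3, -0.3]
C [0.5273 0.0976]
pane top z 381 0.1511380523145578 [0.1494 0.1523]
0.17 70 y med 0.08115985924028198 x -0.07664515617846009 0.08218169760923853
0.18 79 y med 0.08215057207826694 x -0.07631752293650448 0.08216371710546527
0.19 78 y med 0.08314919378499067 x -0.07525810113455823 0.08239193960661421
0.2 76 y med 0.08422501082159214 x -0.07263816157143027 0.08390636801023059
0.21 88 y med 0.08520323997743179 x -0.07449881762462776 0.08294516345104827
0.22 82 y med 0.08629539073390008 x -0.074048801883831 0.08398429972793696
0.23 81 y med 0.08737365873758965 x -0.07040250940542936 0.08254038679939726
0.24 97 y med 0.08835773656265851 x -0.07667144106184876 0.0826839944035639
0.25 111 y med 0.08966222868581858 x -0.07563564861945754 0.08249135936933356
0.26 114 y med 0.09065873026885327 x -0.07646296142887282 0.08212522557596443
0.27 122 y med 0.09168646924803986 x -0.07213284684743844 0.08240977253085223
0.28 116 y med 0.0925854108480335 x -0.07630768964343856 0.08266314148
[... 556 characters left out ...]
 0.095 0.313]
315 142 [0.01  0.101 0.325]
312 143 [0.004 0.097 0.313]
316 143 [0.013 0.102 0.324]
313 144 [0.011 0.096 0.32 ]
317 144 [-0.017  0.122  0.267]
314 145 [0.017 0.096 0.325]
312 146 [0.013 0.093 0.315]
316 146 [-0.005  0.114  0.279]
315 147 [0.014 0.102 0.309]
327 152 [-0.007  0.15   0.234]
327 153 [-0.003  0.148  0.237]
331 153 [-0.003  0.159  0.232]
327 154 [0.    0.146 0.238]
331 154 [0.001 0.158 0.234]
326 155 [0.003 0.143 0.238]
330 155 [0.001 0.155 0.231]
326 156 [0.006 0.142 0.239]
330 156 [0.003 0.155 0.23 ]
326 157 [0.006 0.143 0.234]
330 157 [0.008 0.153 0.233]
327 158 [0.011 0.143 0.238]
331 158 [0.009 0.156 0.228]
328 159 [0.011 0.147 0.23 ]
327 160 [0.012 0.144 0.228]
```

```bash
python3 -m inch '{"dp":[[0.19,0.2,0],[0.19,0.2,0],[0.19,0.2,0],[0.19,0.2,0],[0.19,0.21,0]],"rot":[[0,0,0],[0,0,0],[0,0,0],[0,0,0],[0,0,0]]}' | sed -n 1,4p
python3 - <<'E'
from h import *
ly=np.array([.2979,.9548]);C=np.array([.5273,.0976])
plan(np.r_[C+.126*ly,.486],RB,vmax=.02)
th=np.linspace(1.675,0,21)
y=.078-.162*np.cos(th)+.007*np.sin(th)+.0095*np.sin(th);z=.154+.162*np.sin(th)+.007*np.cos(th)-.006*np.sin(th)
print("start",C+y[0]*ly,z[0]+.178)
for i in range(20): print(i,round(th[i+1],2),np.round(np.r_[(y[i+1]-y[i])*ly,z[i+1]-z[i]]*10,3).tolist(),"abs",np.r_[C+y[i+1]*ly,z[i+1]+.178])
E
```

```text
time_s: 21.88
ee_pos: [0.5648, 0.2176, 0.5271]
orientation: [-0.593, 0.805, 0.001, -0.002]
force: [0.8, -1.0, 0.1]
rows 3 dp [0.0, 0.001, -0.137] rot [0.0001, -0.0006, -0.0] | total mm [  0.    0.3 -41.1] deg [ 0.05 -0.3  -0.02]
start [0.5604 0.2038] 0.48642570411298874
0 1.59 [-0.04, -0.128, 0.014] abs [0.5564 0.191  0.4878]
1 1.51 [-0.04, -0.13, 0.003] abs [0.5524 0.178  0.4881]
2 1.42 [-0.041, -0.13, -0.008] abs [0.5483 0.165  0.4873]
3 1.34 [-0.04, -0.13, -0.019] abs [0.5443 0.152  0.4855]
4 1.26 [-0.04, -0.128, -0.03] abs [0.5403 0.1392 0.4825]
5 1.17 [-0.039, -0.126, -0.04] abs [0.5363 0.1266 0.4785]
6 1.09 [-0.038, -0.123, -0.05] abs [0.5325 0.1143 0.4735]
7 1.0 [-0.037, -0.119, -0.06] abs [0.5288 0.1025 0.4674]
8 0.92 [-0.036, -0.114, -0.07] abs [0.5253 0.0911 0.4605]
9 0.84 [-0.034, -0.108, -0.079] abs [0.5219 0.0803 0.4526]
10 0.75 [-0.032, -0.102, -0.087] abs [0.5187 0.0701 0.4439]
11 0.67 [-0.03, -0.095, -0.095] abs [0.5158 0.0606 0.4344]
12 0.59 [-0.027, -0.087, -0.102] abs [0.5131 0.0519 0.4241]
13 0.5 [-0.024, -0.078, -0.109] abs [0.5106 0.0441 0.4133]
14 0.42 [-0.022, -0.069, -0.114] abs [0.5084 0.0372 0.4018]
15 0.34 [-0.019, -0.06, -0.119] abs [0.5066 0.0312 0.3899]
16 0.25 [-0.016, -0.05, -0.123] abs [0.505  0.0262 0.3776]
17 0.17 [-0.012, -0.04, -0.127] abs [0.5038 0.0222 0.3649]
18 0.08 [-0.009, -0.029, -0.129] abs [0.5029 0.0193 0.352 ]
19 0.0 [-0.006, -0.019, -0.13] abs [0.5023 0.0174 0.339 ]
```

Lower behind the tab, then ease in to contact.

```bash
python3 -m inch '{"dp":[[0,0,-0.14],[0,0,-0.14],[0,0,-0.13],[0,0,0]],"rot":[[0,0,0],[0,0,0],[0,0,0],[0,0,0]]}' | sed -n 1,4p
python3 -m inch '{"dp":[[-0.02,-0.06,0],[-0.02,-0.06,0],[-0.01,-0.03,0],[-0.02,-0.06,0.007],[-0.02,-0.06,0.007]],"rot":[[0,0,0],[0,0,0],[0,0,0],[0,0,0],[0,0,0]]}' | sed -n 1,4p
python3 - <<'E'
from h import *
plan([.5564,.191,.4878],RB)
E
```

```text
time_s: 22.38
ee_pos: [0.564, 0.2163, 0.4871]
orientation: [-0.592, 0.806, 0.001, -0.001]
force: [0.2, -0.5, 0.4]
time_s: 23.0
ee_pos: [0.5553, 0.1897, 0.491]
orientation: [-0.593, 0.805, -0.0, 0.001]
force: [1.8, 4.2, 5.0]
rows 1 dp [0.011, 0.013, -0.032] rot [-0.0003, 0.0008, -0.0001] | total mm [ 1.1  1.3 -3.2] deg [-0.05  0.15 -0.02]
```

```bash
python3 -m inch '{"dp":[[-0.04,-0.13,0.003],[-0.041,-0.13,-0.008],[-0.04,-0.13,-0.019],[-0.04,-0.128,-0.03]],"rot":[[0,0,0],[0,0,0],[0,0,0],[0,0,0]]}' | sed -n 1,4p
python3 - <<'E'
from h import *
plan([.5403,.1392,.4825],RB)
p,d=capture("scene");w=cloud(p,d,camera_model("scene"));H=hsv(p).astype(int)
lx=np.array([.9548,-.2979]);ly=np.array([.2979,.9548]);C=np.array([.5273,.0976])
cv2.imwrite("pics/s8.png",cv2.resize(p[60:240,200:400],None,fx=3,fy=3))
a=(w[...,:2]-C)@lx;b=(w[...,:2]-C)@ly;z=w[...,2]
D=(np.abs(a)<.085)&(b>-.05)&(b<.11)&(z>.165)&(z<.36)&(H[...,2]<60)
for lo in np.arange(.17,.34,.02):
    m=D&(z>lo)&(z<lo+.01)
    if m.sum()>4: print(round(lo,2),m.sum(),np.median(b[m]))
E
```

```text
time_s: 23.5
ee_pos: [0.5391, 0.137, 0.4843]
orientation: [-0.592, 0.806, -0.0, -0.0]
force: [2.3, 1.1, 1.7]
rows 1 dp [0.012, 0.022, -0.018] rot [0.0001, 0.0001, 0.0001] | total mm [ 1.2  2.2 -1.8] deg [0.02 0.01 0.01]
0.19 21 0.07463146375407546
0.21 38 0.07071335509350829
0.23 59 0.07131194658447394
0.25 43 0.05815373531023579
0.27 48 0.050675691881546386
0.29 83 0.024469391976991967
0.31 5 0.021261061008633807
```

View pics/s8.png

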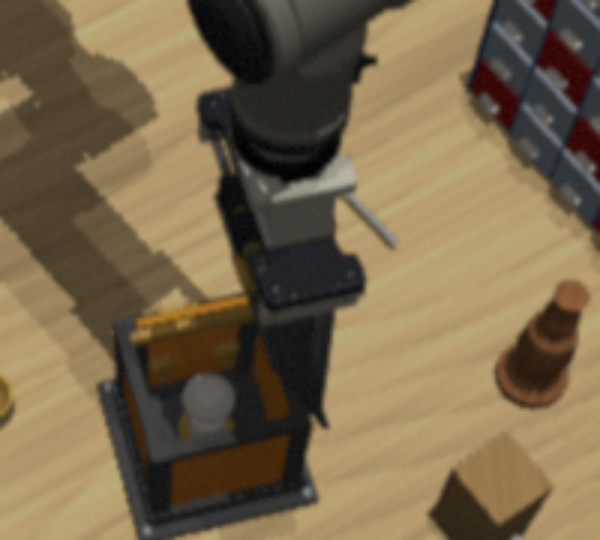

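The crop shows the roof following the finger (310,360) and the amber pane seated in the rail (190,318). I'll keep going along the arc.

```bash
python3 -m inch '{"dp":[[-0.035,-0.11,-0.05],[-0.038,-0.123,-0.055],[-0.037,-0.119,-0.06],[-0.036,-0.114,-0.07],[-0.034,-0.108,-0.079]],"rot":[[0,0,0],[0,0,0],[0,0,0],[0,0,0],[0,0,0]]}' | sed -n 1,4p
python3 -c "
from h import *
plan([.5219,.0803,.4526],RB)"
```

```text
time_s: 24.18
ee_pos: [0.5209, 0.08, 0.452]
orientation: [-0.593, 0.806, 0.001, -0.001]
force: [1.1, 2.2, 1.1]
rows 1 dp [0.01, 0.003, 0.006] rot [-0.0001, -0.0006, -0.0] | total mm [1.  0.3 0.6] deg [-0.02 -0.1  -0.01]
```

```bash
python3 -m inch '{"dp":[[-0.032,-0.102,-0.087],[-0.03,-0.095,-0.095],[-0.027,-0.087,-0.102],[-0.024,-0.078,-0.109],[-0.022,-0.069,-0.114]],"rot":[[0,0,0],[0,0,0],[0,0,0],[0,0,0],[0,0,0]]}' | sed -n 1,4p
python3 -c "
from h import *
plan([.5084,.0372,.4018],RB)"
```

```text
time_s: 24.8
ee_pos: [0.5076, 0.037, 0.4015]
orientation: [-0.593, 0.806, 0.0, -0.0]
force: [-0.2, -0.3, 2.3]
rows 1 dp [0.008, 0.002, 0.003] rot [0.0, -0.0001, -0.0] | total mm [0.8 0.2 0.3] deg [ 0.   -0.02 -0.  ]
```

```bash
python3 -m inch '{"dp":[[-0.019,-0.06,-0.115],[-0.016,-0.05,-0.12],[-0.012,-0.04,-0.12],[-0.009,-0.029,-0.1],[-0.003,-0.01,-0.04]],"rot":[[0,0,0],[0,0,0],[0,0,0],[0,0,0],[0,0,0]]}' | sed -n 1,4p
python3 -m inch '{"dp":[[-0.002,-0.006,-0.03],[0,0,-0.03],[0,0,-0.02]],"rot":[[0,0,0],[0,0,0],[0,0,0]]}' | sed -n 1,4p
```

```text
time_s: 25.42
ee_pos: [0.5018, 0.0185, 0.3521]
orientation: [-0.592, 0.806, 0.0, -0.0]
force: [0.2, 0.1, 0.2]
time_s: 25.8
ee_pos: [0.5015, 0.0184, 0.3495]
orientation: [-0.593, 0.805, -0.001, 0.002]
force: [-16.5, 0.7, 45.6]
```

Unexpected 45 N contact, about 10 mm higher than expected. I'll back off and look.

```bash
python3 -m inch '{"dp":[[0,0,0.1],[0,-0.1,0.3],[-0.1,-0.3,0.5],[-0.2,-0.4,0.5],[-0.2,-0.4,0.2]],"rot":[[0,0,0],[0,0,0],[0,0,0],[0,0,0],[0,0,0]]}' | sed -n 1,4p
python3 - <<'E'
from h import *
p,d=capture("scene");w=cloud(p,d,camera_model("scene"))
lx=np.array([.9548,-.2979]);ly=np.array([.2979,.9548]);C=np.array([.5273,.0976])
a=(w[...,:2]-C)@lx;b=(w[...,:2]-C)@ly;z=w[...,2]
for lo in np.arange(-.11,.1,.01):
    m=(b>lo)&(b<lo+.01)&(np.abs(a)<.012)&(z<.3);e=(b>lo)&(b<lo+.01)&(a>.072)&(a<.08)&(z<.3)
    print(round(lo,2),np.round(np.median(z[m]),4) if m.any() else '',np.round(np.percentile(z[e],75),4) if e.any() else '')
cv2.imwrite("pics/s9.png",cv2.resize(p[110:260,210:350],None,fx=4,fy=4))
E
```

```text
time_s: 26.42
ee_pos: [0.4617, -0.0698, 0.5034]
orientation: [-0.577, 0.817, -0.01, -0.009]
force: [1.1, 0.7, 0.1]
-0.11 -0.0008 0.0023
-0.1 0.0006 0.0013
-0.09 0.1591 0.0111
-0.08 0.0375 0.1581
-0.07 0.1596 0.1203
-0.06 0.1708 0.1209
-0.05 0.1786 0.1592
-0.04 0.1875 0.1596
-0.03 0.1955 0.1594
-0.02 0.2032 0.1597
-0.01 0.2179 0.1601
-0.0 0.226 0.1577
0.01 0.2048 0.1587
0.02 0.1966 0.1591
0.03 0.188 0.1598
0.04 0.1808 0.1599
0.05 0.1709 0.1408
0.06 0.1635 0.1229
0.07 0.1604 0.133
0.08  0.0112
0.09  0.0003
```

View pics/s9.png

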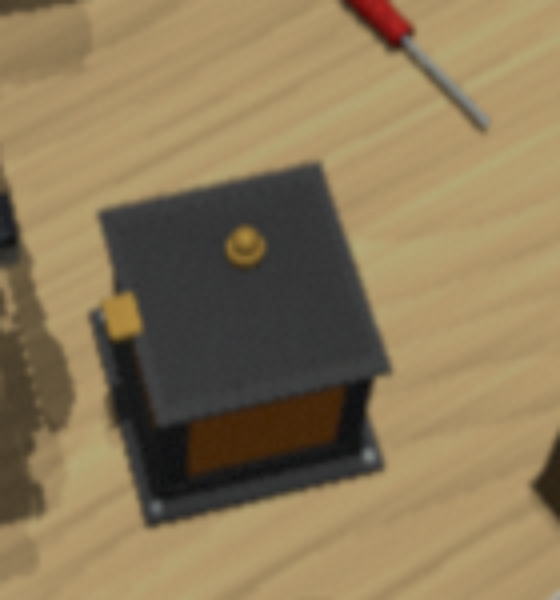

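The roof looks shut: the plate top is at 0.159–0.160 m all across, and the tab at 0.159. I'll confirm with a gentle press further out on the tab.

```bash
python3 -m inch '{"dp":[[0,0,0],[0,0,0]],"rot":[[0,0,0],[0,0,0]]}' | sed -n 1,4p
python3 - <<'E'
from h import *
plan([.5005,.0117,.37],RB)
z=cloud(*capture("top"),camera_model("top"))
lx=np.array([.9548,-.2979]);ly=np.array([.2979,.9548]);C=np.array([.5273,.0976])
a=(z[...,:2]-C)@lx;b=(z[...,:2]-C)@ly;h=z[...,2]
for lo,hi in((-.09,-.08),(-.075,-.068),(-.05,-.04),(0,.01),(.04,.05),(.065,.074)):
    m=(b>lo)&(b<hi)&(np.abs(a)<.078)&(h>.14)&((np.abs(a)>.072)|(np.abs(b)>.06));print(lo,m.sum(),np.median(h[m]) if m.any() else '')
m=(np.abs(a)<.03)&(np.abs(b)<.03);print("finial",np.nanmax(h[m]))
E
```

```text
time_s: 26.72
ee_pos: [0.4625, -0.0681, 0.4993]
orientation: [-0.578, 0.816, -0.007, -0.011]
force: [0.5, 0.8, -0.4]
rows 3 dp [0.127, 0.266, -0.431] rot [0.0026, -0.001, 0.0037] | total mm [  38.    79.8 -129.3] deg [ 1.4  -0.52  1.98]
-0.09 34 0.16277376544560085
-0.075 120 0.16114630894771298
-0.05 12 0.16112858396489138
0 13 0.15952264365995972
0.04 14 0.1618368308803767
0.065 151 0.16113377838027176
finial 0.23505528561852196
```

```bash
python3 -m inch '{"dp":[[0.127,0.266,-0.1],[0.127,0.266,-0.2],[0.127,0.266,-0.3],[0,0,-0.3],[0,0,-0.3]],"rot":[[0.0026,-0.001,0.0037],[0.0026,-0.001,0.0037],[0.0026,-0.001,0.0037],[0,0,0],[0,0,0]]}' | sed -n 1,4p
python3 -c "
from h import *
plan([.5005,.0117,.345],RB)"
```

```text
time_s: 27.4
ee_pos: [0.5004, 0.0124, 0.3784]
orientation: [-0.593, 0.805, -0.0, -0.0]
force: [0.4, -0.7, -0.3]
rows 1 dp [0.001, -0.007, -0.334] rot [0.0002, 0.0001, -0.0004] | total mm [  0.1  -0.7 -33.4] deg [ 0.03  0.01 -0.08]
```

```bash
python3 -m inch '{"dp":[[0,-0.007,-0.1],[0,0,-0.1],[0,0,-0.04],[0,0,-0.02],[0,0,0]],"rot":[[0,0,0],[0,0,0],[0,0,0],[0,0,0],[0,0,0]]}' | sed -n 1,4p
```

```text
time_s: 28.02
ee_pos: [0.5004, 0.0104, 0.3551]
orientation: [-0.592, 0.806, -0.001, 0.001]
force: [-0.1, 0.4, -0.8]
```

```bash
python3 -m inch '{"dp":[[0,0,-0.02],[0,0,-0.02],[0,0,0]],"rot":[[0,0,0],[0,0,0],[0,0,0]]}' | sed -n 1,4p
```

```text
time_s: 28.4
ee_pos: [0.5003, 0.0105, 0.3505]
orientation: [-0.592, 0.806, -0.001, 0.0]
force: [0.1, 0.2, 0.5]
```

```bash
python3 -m inch '{"dp":[[0,0,-0.015],[0,0,-0.015],[0,0,0]],"rot":[[0,0,0],[0,0,0],[0,0,0]]}' | sed -n 1,4p
```

```text
time_s: 28.78
ee_pos: [0.5003, 0.0105, 0.3475]
orientation: [-0.592, 0.806, -0.001, 0.001]
force: [0.3, 0.0, -0.5]
```

```bash
python3 -m inch '{"dp":[[0,0,-0.015],[0,0,-0.015],[0,0,0]],"rot":[[0,0,0],[0,0,0],[0,0,0]]}' | sed -n 1,4p
```

```text
time_s: 29.15
ee_pos: [0.5004, 0.0106, 0.3461]
orientation: [-0.592, 0.806, -0.002, 0.001]
force: [-3.2, 0.5, 11.4]
```

Run:
```python
from h import *
s=sense();F=np.array(s['force']);T=np.array(s['torque']);print(F,T,s['ee_pos'])
lx=np.array([.9548,-.2979,0]);ly=np.array([.2979,.9548,0])
# contact point relative to TCP (assuming torque about TCP): line r = FxT/F2 + k F
r0=np.cross(F,T)/(F@F);f=F/np.linalg.norm(F)
for h in(-.178,-.168,-.112):
    r=r0+f*(h-r0[2])/f[2];print(h,"lx",r@lx,"ly",r@ly)
p,d=capture("wrist");cv2.imwrite("pics/w10.png",cv2.resize(p,(768,576)))
```

```text
[-3.2292  0.5036 11.4434] [0.363  0.5461 0.0128] [0.5004 0.0106 0.3461]
-0.178 lx -0.0044943968762239895 ly 0.022055419788700077
-0.168 lx -0.007319869961521515 ly 0.02163494349378899
-0.112 lx -0.023142519239187698 ly 0.01928027624228689
```

View pics/w10.png

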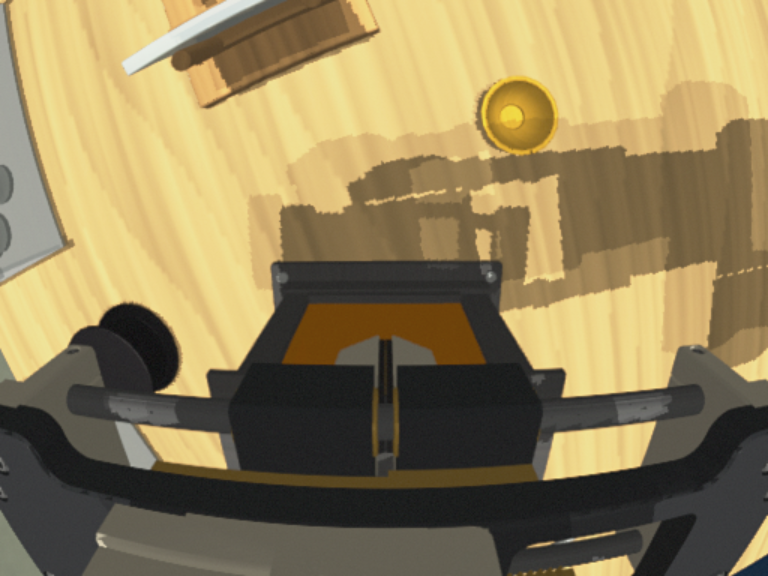

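The contact is 22 mm to the roof side of the finger, on the toe of the hip. The roof is therefore hard against its stop, and the earlier 45 N (about 6 N m on the hinge) shut it fully. I'll retreat and check that nothing else moved.

```bash
python3 -m inch '{"dp":[[0,0,0.1],[0,0,0.3],[0,0,0.5],[-0.1,-0.2,0.4],[-0.2,-0.4,0.1]],"rot":[[0,0,0],[0,0,0],[0,0,0],[0,0,0],[0,0,0]]}' | sed -n 1,4p
python3 -m inch '{"dp":[[-0.2,-0.4,0],[-0.2,-0.4,0],[-0.2,-0.4,0],[0,0,0],[0,0,0]],"rot":[[0,0,0],[0,0,0],[0,0,0],[0,0,0],[0,0,0]]}' | sed -n 1,4p
python3 - <<'E'
from h import *
for n in("top","scene"):
    p,d=capture(n);z=np.load(f"pics/{n}0.npz");w0=cloud(z['p'],z['d'],camera_model(n));w=cloud(p,d,camera_model(n))
    m=((np.abs(w[...,2]-w0[...,2])>.012)&(w0[...,0]>.3)).astype(np.uint8)
    m=cv2.morphologyEx(m,cv2.MORPH_OPEN,np.ones((3,3)))
    k,_,st,ce=cv2.connectedComponentsWithStats(m)
    for i in range(1,k):
        if st[i,4]>15: u,v=ce[i].astype(int);print(n,st[i],np.round(w0[v,u],3),np.round(w[v,u],3))
    w=w[...];lx=np.array([.9548,-.2979]);ly=np.array([.2979,.9548]);C=np.array([.5273,.0976])
    a=(w[...,:2]-C)@lx;b=(w[...,:2]-C)@ly;h=w[...,2]
    for lo,hi in((-.075,-.068),(.068,.075)):
        q=(b>lo)&(b<hi)&(np.abs(a)<.075)&(h>.14);print(n,"edge",lo,q.sum(),np.median(h[q]))
print(sense()['force'],sense()['time_s'])
E
```

```text
time_s: 29.82
ee_pos: [0.4704, -0.0494, 0.4875]
orientation: [-0.592, 0.806, -0.003, 0.002]
force: [1.1, -0.4, 0.4]
time_s: 30.45
ee_pos: [0.4356, -0.0939, 0.4802]
orientation: [-0.557, 0.83, -0.022, -0.027]
force: [-0.6, -0.5, 0.7]
top [ 185  145   88   78 3497] [0.562 0.149 0.027] [0.544 0.135 0.185]
top [ 274  173   95   91 5258] [ 0.44  -0.176 -0.001] [ 0.431 -0.072  0.661]
top [262 193   9  10  73] [0.52  0.021 0.012] [0.508 0.022 0.164]
top [354 305   5   4  17] [ 0.301 -0.115  0.704] [ 0.159 -0.283  0.002]
top edge -0.075 116 0.1614474659157774
top edge 0.068 117 0.1606908574436845
scene [ 235  117   98   91 4153] [0.497 0.17  0.108] [0.53  0.143 0.182]
scene [176 169  20  12 127] [ 0.308 -0.051 -0.003] [ 0.529 -0.116  0.399]
scene [236 184   9  11  82] [0.449 0.049 0.043] [0.504 0.018 0.164]
scene [293 203   6   3  18] [0.611 0.124 0.142] [0.618 0.117 0.162]
scene [262 209  11   5  34] [0.587 0.049 0.147] [0.592 0.045 0.159]
scene [149 229  28  52 764] [ 0.534 -0.234  0.101] [ 0.498 -0.232  0.012]
scene edge -0.075 136 0.16070190061763678
scene edge 0.068 131 0.16062872145102935
[ 0.1428 -0.1721  0.5092] 30.55
```

Only the roof, the amber pane's seat and the arm differ from the first pictures. The roof is level (0.161 m at both edges). Handing in.

```bash
python3 -c "
from workcell import *
print(finish_job())"
```

```text
the job is handed in; nothing more can be done
None
```

The amber pane is fully home on the sill, the roof is shut flat, nothing else on the bench moved, and the job is handed in at 30.6 s; while shutting the roof, a finger briefly pressed its sloping top with about 45 N.

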